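# Pack the toy tractor kit

### The job

Pack the wooden toy tractor kit into the fitted tray: take the four finished parts from the grey board (the large wheel and the small wheel with their axle holes, the chassis bar with two holes, and the square cab with its window) and lay each one flat on the floor of the cut-out that has its shape and size, same face up as it lies now. Leave the undrilled disc and the undrilled bar, which are not finished, where they lie on the board.

Things in the scene. Friction and masses are not known exactly. Their poses are not given: they have to be found in the camera images.
- wheel_large: Finished large wheel: pale wooden disc, 56 mm diameter, 22 mm thick, with a 20 mm round hole through the centre. Grip across any diameter, best along world x: the board's rows lie about 10 cm apart in x, leaving 25 mm for each finger. Lies flat on a 6 mm grey board; origin: centre of its underside (6 mm above the bench), z up.
- wheel_small: Finished small wheel: pale wooden disc, 38 mm diameter, 22 mm thick, with a 14 mm round hole through the centre. Grip across any diameter, best along world x: the board's rows lie about 10 cm apart in x, leaving 25 mm for each finger. Lies flat on a 6 mm grey board; origin: centre of its underside (6 mm above the bench), z up.
- chassis: Finished chassis: pale wooden bar, 34 mm (x) x 80 mm (y), 22 mm thick, with two 16 mm round through holes, 24 mm either side of the centre along y. Its length lies within about 0.5 rad of world y; grip it across its x, at the centre. Lies flat on a 6 mm grey board; origin: centre of its underside (6 mm above the bench), z up.
- cab: Finished cab: pale wooden square, 46 x 46 mm (sides along its x and y), 22 mm thick, with a 22 mm square window through the centre. Grip it across two parallel sides, the pair nearer to facing world x. Lies flat on a 6 mm grey board; origin: centre of its underside (6 mm above the bench), z up.
- blank_disc: Unfinished blank, to be left alone: pale wooden disc, 56 mm diameter, 22 mm thick, like the large wheel but without a hole. (A cork sanding block and a metal wax tin, up to 26 mm tall, also lie among the parts.) Lies flat on a 6 mm grey board; origin: centre of its underside (6 mm above the bench), z up.
- blank_bar: Unfinished blank, to be left alone: pale wooden bar, 34 mm (x) x 80 mm (y), 22 mm thick, like the chassis but without holes. Lies flat on a 6 mm grey board; origin: centre of its underside (6 mm above the bench), z up.
- nest_large: Large round cut-out, 72 mm diameter, for the large wheel. Cut right through a 7 mm plywood plate (83 x 107 mm, long along y), one of four set 2 by 2 in any order in a fixed tray, whose 13 mm rim is level with the plates; parts stand 15 mm out. Origin: centre of the cut-out at its floor (6 mm above the bench), z up.
- nest_small: Small round cut-out, 54 mm diameter, for the small wheel. Cut right through a 7 mm plywood plate (83 x 107 mm, long along y), one of four set 2 by 2 in any order in a fixed tray, whose 13 mm rim is level with the plates; parts stand 15 mm out. Origin: centre of the cut-out at its floor (6 mm above the bench), z up.
- nest_bar: Long cut-out, 50 mm (x) x 96 mm (y), for the chassis, whose length goes along its y, either way round. Cut right through a 7 mm plywood plate (83 x 107 mm, long along y), one of four set 2 by 2 in any order in a fixed tray, whose 13 mm rim is level with the plates; parts stand 15 mm out. Origin: centre of the cut-out at its floor (6 mm above the bench), z up.
- nest_square: Square cut-out, 62 x 62 mm (sides along its x and y), for the cab, any side first. Cut right through a 7 mm plywood plate (83 x 107 mm, long along y), one of four set 2 by 2 in any order in a fixed tray, whose 13 mm rim is level with the plates; parts stand 15 mm out. Origin: centre of the cut-out at its floor (6 mm above the bench), z up.
Things that resemble listed ones, but are neither listed nor needed, are in the scene too. What is shaped like the chassis but purple or turquoise is not meant. What is shaped like the wheel_large but orange is not meant.

How it is judged:
By the outcome, as a careful person would: the job done as asked, in the order asked, and still so for the second after the job is handed in, with the robot touching nothing.
It also fails if it takes over 96 s, if anything falls off the work surface, if the arm or the gripper's body presses on something with over 40 N, if the wrist force passes 120 N, or if a joint passes its speed limit or range.

### The arm

A 6-joint arm with a two-finger parallel gripper is mounted at the origin on the work surface. World frame = base frame: x ahead of the robot, y to its left, z up, the work surface at z = 0. Lengths are in m, angles in rad, forces in N, time in s.
With the tool pointing down it reaches from about 0.4 to 0.825 m from the base axis. Payload 7 kg.
Tool frame: the origin (TCP) lies midway between the tips of the shut fingers; the grasp point (between the pads) lies 19 mm behind it (grip_point_offset is the distance from the TCP to the grasp point, in m); z points along the fingers, y is the line along which they close (so a half turn about z gives the same grasp; the last joint's range is limited). The gripper opens to 88 mm and grips with 3 to 60 N. Pads are 19 mm wide; open, the fingers measure 130 mm over their backs; the gripper's body (78 mm by 193 mm) begins 47 mm behind the grasp point.
Start: joints at [1.585, 0.359, 0.012, 0, -1.224, -0.288], TCP at [0.183, 0.65, 0.227] pointing down, gripper open.
Joint ranges: [-3.07, 3.07], [-1.43, 2.12], [-1.02, 1.25], [-3.03, 1.67], [-3.05, -0], [-3.03, 3.03]. Speed limits (rad/s): [2.39, 2.39, 3.01, 3.14, 3.14, 3.14].

### API

Orientations are given as [roll, pitch, yaw] about the fixed x, y, z axes, in that order (R = Rz(yaw) Ry(pitch) Rx(roll)).
In Python, from station import get_state, grab_frame, camera_params, job_done, grip_point_offset gives the robot as it stands.
- The arm moves only by the shell command python3 -m creep 'ROWS' [FORCE]. ROWS is JSON, a list that holds one entry, the list of rows, each a list of 7 numbers: the finger opening in cm, from 0 to 8.76, then the shift along the tool's x, y, z in cm, then the turn, a rotation vector about the tool's x, y, z in rad. In form: [[[fingers, tx, ty, tz, wx, wy, wz], ...]]. A call has 1 to 20 rows; each row is the pose to reach, as a shift and turn from the pose commanded when the call began, along the tool's axes at that moment; what a row does not reach only later rows make up. A row lasts 1/8 s, in which the tool goes at most 62.5 mm and 10.7 degrees, less where a joint would pass 70% of its speed; a pose out of reach is approached as far as the arm can. A call with a gripper value outside its range is refused whole. The fingers move at their own pace and stop on an object; FORCE is the grip in N (left out, the last holds). Time passes only in rows, so rows that repeat a pose let the fingers close. It gives the time, the measured TCP pose, the force, the opening and the grip force at its end, in the units of the state.
- get_state(): the state, without advancing time (a new reading comes with each control period).
- grab_frame(name): name is "scene" or "top" or "wrist"; returns the picture (400x640x3 uint8, blue, green, red); there is no depth.
- camera_params(name): a dict with "vertical_fov" (degrees; the focal length in pixels is half the picture's height over the tangent of half this angle, whatever the lens; pixels are square), "cx", "cy" (the principal point, pixels), "view" (4x4, takes a point from world to camera coordinates). Camera axes: x right, y down, z forward; pixel columns grow to the right and rows downward; lengths in m; the calibration is good to about 2 mm. A picture is of the moment at which its call begins: read the wrist's pose just before it. camera_params takes no time and is no camera call; for the wrist camera it gives the pose at the moment of the call.
- job_done(): hands the job in; it is judged then, once.
The state is a dict: "t": time; "q": joint angles; "qd": joint speeds; "joint_efforts": joint torques, N m; "eef_pos": TCP position; "ee_rot": TCP orientation; "force": force on the tool from outside, world axes, zero at the start; "moment": the same for the moment, N m; "width": finger opening in m; "gripper_force": force on a finger pad.
Only numpy, scipy, OpenCV 4.12 (cv2) and the standard library are available. Lean on these libraries where they do the work, as an engineer would, in place of code of your own. Each camera call takes 0.05 s, during which the arm holds its last target. There are 200 camera calls.

## Working session

There is one attempt and no reset: what is moved stays moved. The work goes in short steps, Python scripts to look and compute and a shell command to move; the robot and the scene stay as the last step left them, time stands still between calls to the robot, and variables do not carry over. Pictures are saved under pics/ and viewed, at most 14 in all, crops included, and the job is handed in when it is done.

```bash
ls; mkdir -p pics
python3 - <<'E'
from station import *
import cv2
s=get_state();print(s,grip_point_offset)
for n in("top","scene"):
    cv2.imwrite(f"pics/{n}0.png",grab_frame(n));print(n,camera_params(n))
E
```

```text
pics
{'t': 0.0, 'q': array([ 1.58507583e+00,  3.59371026e-01,  1.10523381e-02, -3.80572571e-04,
       -1.22410419e+00, -2.88122851e-01]), 'qd': array([1.60100754e-03, 3.26417772e-05, 6.63788777e-04, 7.23779860e-04,
       1.24678685e-04, 1.05159694e-03]), 'joint_efforts': array([-6.90718957e-05, -5.82713342e+01,  2.93061268e+01,  6.99731871e+00,
        6.87642954e-03, -1.63073105e-04]), 'eef_pos': array([0.18241098, 0.6493649 , 0.22562463]), 'ee_rot': array([ 3.13993149e+00, -1.19221791e-04, -2.73972850e-01]), 'force': array([ 0.02259944, -0.01917295, -0.55268353]), 'moment': array([-0.00145137,  0.03244865, -0.00608586]), 'gripper_force': 0.0, 'width': 0.08740711021653351} 0.0188
top {'vertical_fov': 52.27462359289361, 'cx': 326.8675756221307, 'cy': 196.99217627188418, 'view': array([[ 0.01659195, -0.99970493,  0.0177417 , -0.01685941],
       [-0.99548295, -0.01817562, -0.09318451,  0.53374142],
       [ 0.09347948, -0.01611545, -0.99549077,  0.8893797 ],
       [ 0.        ,  0.        ,  0.        ,  1.        ]])}
scene {'vertical_fov': 49.447327120994125, 'cx': 317.38846262698337, 'cy': 193.99240589660195, 'view': array([[-0.84523684,  0.53437875, -0.00374678,  0.44598797],
       [ 0.43592494,  0.68542125, -0.58323852, -0.20180127],
       [-0.30910215, -0.49460799, -0.81229231,  1.18333411],
       [ 0.        ,  0.        ,  0.        ,  1.        ]])}
```

View pics/top0.png

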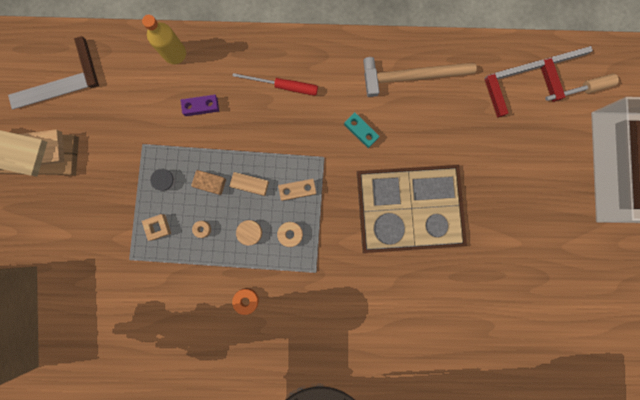

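View pics/scene0.png

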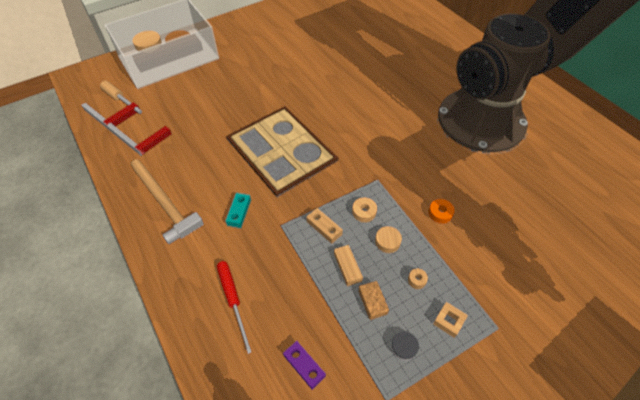

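The top view shows the following (pixels):
- **Parts:** cab (155,227), small wheel (201,229), large wheel (290,234), chassis (297,188).
- **Blanks:** disc (249,233) and bar (249,183).
- **Nests:** square (386,191), bar (434,187), large (389,228), small (437,225).

The scene view shows the same layout.

```bash
cat > h.py <<'E'
import numpy as np,cv2
from station import *
def ray(p,uv,z):
    f=200/np.tan(np.radians(p["vertical_fov"]/2));V=p["view"];R=V[:3,:3];c=-R.T@V[:3,3]
    d=R.T@np.array([(uv[0]-p["cx"])/f,(uv[1]-p["cy"])/f,1]);return c+d*(z-c[2])/d[2]
def blobs(p,mask,z,amin,box=None):
    out=[]
    for c in cv2.findContours(mask,cv2.RETR_EXTERNAL,cv2.CHAIN_APPROX_NONE)[0]:
        if cv2.contourArea(c)<amin: continue
        P=np.array([ray(p,q,z)[:2] for q in c[:,0]],np.float32)*1000
        (cx,cy),(w,h),a=cv2.minAreaRect(P)
        if w>h: w,h,a=h,w,a+90   # a: direction of long side
        u=c[:,0].mean(0).round()
        out.append((u.tolist(),round(cx,1),round(cy,1),round(w,1),round(h,1),round((a)%180,1)))
    return out
E
python3 - <<'E'
from h import *
p=camera_params("top");im=cv2.imread("pics/top0.png");h=cv2.cvtColor(im,cv2.COLOR_BGR2HSV)
m=((h[...,1]>75)*255).astype(np.uint8)
b=np.zeros_like(m);b[155:260,142:318]=m[155:260,142:318]
for o in blobs(p,b,.017,60):print(o)
print("nests")
g=((h[...,1]<65)*255).astype(np.uint8);n=np.zeros_like(g);n[170:246,364:460]=g[170:246,364:460]
for o in blobs(p,n,.0095,100):print(o)
cv2.imwrite("pics/m.png",cv2.resize(np.hstack([b[140:270,130:330],n[140:270,350:475]]),None,fx=2.4,fy=2.4))
E
```

```text
([290.0, 234.0], 450.0, 74.7, 53.6, 56.0, 1.0)
([201.0, 229.0], 457.8, 272.4, 35.7, 40.3, 1.0)
([248.0, 232.0], 451.8, 166.3, 55.8, 55.8, 91.8)
([156.0, 227.0], 461.0, 373.0, 49.4, 53.3, 21.2)
([297.0, 189.0], 551.2, 60.7, 36.4, 81.9, 11.9)
([249.0, 184.0], 562.4, 169.9, 35.7, 84.2, 166.5)
([208.0, 182.0], 564.2, 261.0, 41.1, 71.0, 164.4)
nests
([437.0, 225.0], 475.9, -258.7, 48.1, 50.4, 89.6)
([389.0, 228.0], 466.2, -150.2, 68.6, 69.6, 45.6)
([433.0, 188.0], 560.8, -251.7, 49.3, 94.2, 4.8)
([386.0, 191.0], 551.5, -143.0, 60.6, 61.5, 95.2)
```

View pics/m.png

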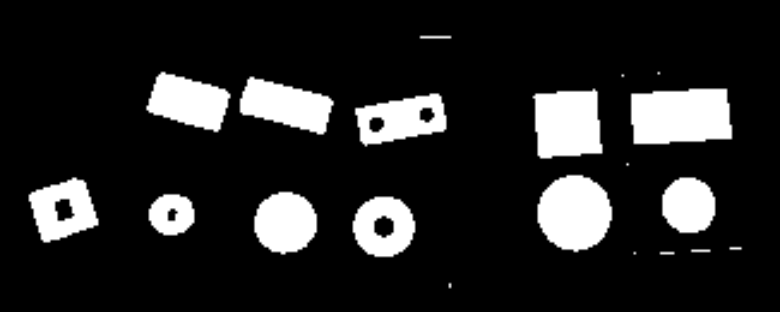

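```bash
cat >> h.py <<'E'
def go(x,y,z,th):
    "x,y,z mm of TCP, th deg grip line from world x -> tx,ty,tz cm, wz rad"
    s=get_state();yw=s["ee_rot"][2];d=np.array([x,y,z])/10-s["eef_pos"]*100
    c,n=np.cos(yw),np.sin(yw);dy=np.radians(th)-np.pi/2-yw
    print("go",np.round([c*d[0]+n*d[1],n*d[0]-c*d[1],-d[2]],2),"wz",round(-((dy+np.pi)%(2*np.pi)-np.pi),3))
E
python3 -c "
from h import *
go(461,373,200,16)"
```

```text
go [34.3  19.08  2.57] wz 1.018
```

```bash
python3 -m creep '[[[7.2,34.3,19.08,2.57,0,0,1.018],[7.2,34.3,19.08,2.57,0,0,1.018],[7.2,34.3,19.08,2.57,0,0,1.018],[7.2,34.3,19.08,2.57,0,0,1.018],[7.2,34.3,19.08,2.57,0,0,1.018],[7.2,34.3,19.08,2.57,0,0,1.018],[7.2,34.3,19.08,2.57,0,0,1.018],[7.2,34.3,19.08,2.57,0,0,1.018],[7.2,34.3,19.08,2.57,0,0,1.018],[7.2,34.3,19.08,2.57,0,0,1.018],[7.2,34.3,19.08,2.57,0,0,1.018],[7.2,34.3,19.08,2.57,0,0,1.018]]]' 25
python3 - <<'E'
from h import *
p=camera_params("wrist");im=grab_frame("wrist");cv2.imwrite("pics/w1.png",im)
h=cv2.cvtColor(im,cv2.COLOR_BGR2HSV);m=((h[...,1]>75)*255).astype(np.uint8)
for o in blobs(p,m,.017,1000):print(o)
V=p["view"];print(-V[:3,:3].T@V[:3,3],V[2,:3]);print(get_state()["eef_pos"],get_state()["ee_rot"])
E
```

```text
t: 1.6
eef_pos: [0.4608, 0.3739, 0.2009]
ee_rot: [-3.141, 0.0, -1.291]
force: [-0.4, -0.4, 0.6]
width: 0.0721
gripper_force: 0.0
([404.0, 307.0], 295.0, 497.5, 61.7, 502.3, 106.2)
([318.0, 182.0], 458.3, 373.2, 49.4, 51.7, 20.6)
([345.0, 96.0], 455.4, 271.2, 38.9, 39.0, 106.7)
([254.0, 55.0], 562.6, 259.2, 46.0, 69.3, 165.1)
([380.0, 9.0], 444.8, 183.4, 24.7, 56.5, 106.0)
([318.0, 166.0], 459.0, 358.1, 352.6, 811.5, 106.0)
[0.48006577 0.30478973 0.35899133] [-0.07379153  0.25420721 -0.9643306 ]
[0.46088387 0.37374432 0.20090764] [-3.14152247e+00  4.54567821e-05 -1.29105897e+00]
```

View pics/w1.png

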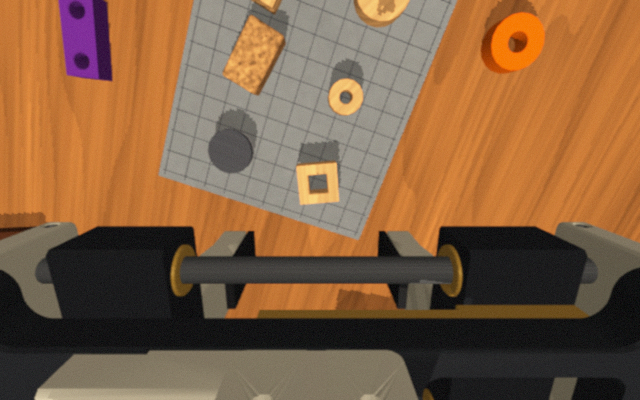

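The wrist view shows the cab at (318,182), agreeing with the top view to 3 mm and 1°. I'll grasp it now.

```bash
python3 -c "
from h import *
go(459.5,373,16,20.7)"
```

```text
go [ 0.03  0.15 18.49] wz -0.082
```

```bash
python3 -m creep '[[[7.2,0.03,0.15,6,0,0,-0.08],[7.2,0.03,0.15,12,0,0,-0.08],[7.2,0.03,0.15,16,0,0,-0.08],[7.2,0.03,0.15,18.5,0,0,-0.08],[7.2,0.03,0.15,18.5,0,0,-0.08],[7.2,0.03,0.15,18.5,0,0,-0.08],[4.0,0.03,0.15,18.5,0,0,-0.08],[4.0,0.03,0.15,18.5,0,0,-0.08],[4.0,0.03,0.15,18.5,0,0,-0.08],[4.0,0.03,0.15,18.5,0,0,-0.08],[4.0,0.03,0.15,18.5,0,0,-0.08],[4.0,0.03,0.15,18.5,0,0,-0.08]]]' 25
python3 -c "
from h import *
go(551.5,-143,100,5.2)"
```

```text
t: 3.15
eef_pos: [0.4599, 0.3729, 0.0164]
ee_rot: [-3.141, 0.0, -1.212]
force: [-1.6, -1.1, 6.2]
width: 0.0455
gripper_force: 25.0
go [51.52  9.56 -8.36] wz 0.268
```

```bash
python3 -m creep '[[[4.0,0,0,-4,0,0,0],[4.0,0,0,-8.4,0,0,0],[4.0,51.5,9.6,-8.4,0,0,0.268],[4.0,51.5,9.6,-8.4,0,0,0.268],[4.0,51.5,9.6,-8.4,0,0,0.268],[4.0,51.5,9.6,-8.4,0,0,0.268],[4.0,51.5,9.6,-8.4,0,0,0.268],[4.0,51.5,9.6,-8.4,0,0,0.268],[4.0,51.5,9.6,-8.4,0,0,0.268],[4.0,51.5,9.6,-8.4,0,0,0.268],[4.0,51.5,9.6,-8.4,0,0,0.268],[4.0,51.5,9.6,-8.4,0,0,0.268],[4.0,51.5,9.6,-8.4,0,0,0.268],[4.0,51.5,9.6,-8.4,0,0,0.268]]]' 25
python3 - <<'E'
from h import *
p=camera_params("wrist");im=grab_frame("wrist");cv2.imwrite("pics/w2.png",im)
h=cv2.cvtColor(im,cv2.COLOR_BGR2HSV);m=((h[...,1]<65)*255).astype(np.uint8)
for o in blobs(p,m,.0095,1000):print(o)
go(551.5,-143,16.5,5.2)
E
```

```text
t: 4.9
eef_pos: [0.5508, -0.1422, 0.0999]
ee_rot: [-3.142, 0.0, -1.478]
force: [0.0, 0.2, -1.3]
width: 0.0457
gripper_force: 25.0
([316.0, 187.0], 551.5, -157.7, 28.7, 60.8, 95.3)
([318.0, 301.0], 537.3, -49.1, 254.7, 697.5, 95.2)
([424.0, 72.0], 475.1, -257.6, 50.8, 51.3, 74.3)
([317.0, 68.0], 559.3, -250.4, 49.1, 93.7, 5.0)
go [ 0.09 -0.05  8.35] wz 0.002
```

View pics/w2.png

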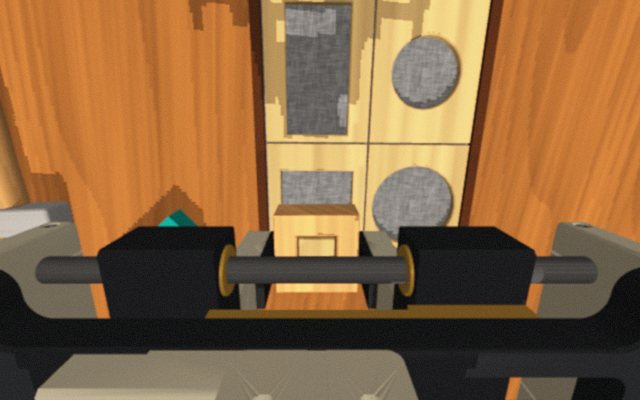

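The cab is held square and centred over its nest, and the nest positions agree within 1.5 mm. I'll lower it, release and rise.

```bash
python3 -m creep '[[[4.0,0.09,-0.05,4,0,0,0],[4.0,0.09,-0.05,7,0,0,0],[4.0,0.09,-0.05,8,0,0,0],[4.0,0.09,-0.05,8.35,0,0,0],[4.0,0.09,-0.05,8.35,0,0,0],[5.7,0.09,-0.05,8.35,0,0,0],[5.7,0.09,-0.05,8.35,0,0,0],[5.7,0.09,-0.05,8.35,0,0,0],[5.7,0.09,-0.05,8.35,0,0,0],[5.7,0.09,-0.05,4,0,0,0],[6,0.09,-0.05,0,0,0,0],[6,0.09,-0.05,0,0,0,0]]]' 25
python3 -c "
from h import *
go(456.5,272,100,5)"
```

```text
t: 6.45
eef_pos: [0.5538, -0.1441, 0.1033]
ee_rot: [-3.135, -0.001, -1.479]
force: [-0.5, 1.0, -0.1]
width: 0.06
gripper_force: 0.0
go [-42.33   5.88   0.33] wz 0.004
```

```bash
python3 -m creep '[[[6,-42.3,5.7,0,0,0,0],[6,-42.3,5.7,0,0,0,0],[6,-42.3,5.7,0,0,0,0],[6,-42.3,5.7,0,0,0,0],[6,-42.3,5.7,0,0,0,0],[6,-42.3,5.7,0,0,0,0],[6,-42.3,5.7,0,0,0,0],[6,-42.3,5.7,0,0,0,0],[6,-42.3,5.7,0,0,0,0],[6,-42.3,5.7,0,0,0,0],[6,-42.3,5.7,0,0,0,0]]]' 25
python3 - <<'E'
from h import *
p=camera_params("top");im=grab_frame("top");cv2.imwrite("pics/t2.png",cv2.resize(im[140:270,120:480],None,fx=2.2,fy=2.2))
go(456.5,272,16.5,5)
E
```

```text
t: 7.82
eef_pos: [0.4565, 0.271, 0.0998]
ee_rot: [3.142, -0.0, -1.481]
force: [0.3, -0.3, 0.2]
width: 0.0599
gripper_force: 0.0
go [-0.08 -0.01  8.34] wz 0.002
```

View pics/t2.png

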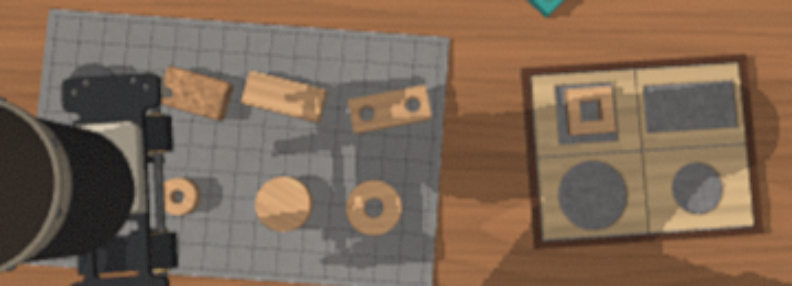

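The cab sits inside the square nest, around (590,110) in the crop. Next is the small wheel.

```bash
python3 -m creep '[[[6,-0.08,0,4,0,0,0],[6,-0.08,0,7,0,0,0],[6,-0.08,0,8.35,0,0,0],[6,-0.08,0,8.35,0,0,0],[6,-0.08,0,8.35,0,0,0],[3.2,-0.08,0,8.35,0,0,0],[3.2,-0.08,0,8.35,0,0,0],[3.2,-0.08,0,8.35,0,0,0],[3.2,-0.08,0,8.35,0,0,0],[3.2,-0.08,0,8.35,0,0,0],[3.2,-0.08,0,8.35,0,0,0],[3.2,-0.08,0,8.35,0,0,0]]]' 25
python3 -c "
from h import *
go(475.5,-258,100,5)"
```

```text
t: 9.38
eef_pos: [0.4563, 0.273, 0.0168]
ee_rot: [-3.141, 0.0, -1.479]
force: [-1.1, -0.6, 6.1]
width: 0.0369
gripper_force: 25.0
go [53.06  2.93 -8.32] wz 0.004
```

```bash
python3 -m creep '[[[3.2,0,0,-4,0,0,0],[3.2,0,0,-8.3,0,0,0],[3.2,53.1,2.9,-8.3,0,0,0],[3.2,53.1,2.9,-8.3,0,0,0],[3.2,53.1,2.9,-8.3,0,0,0],[3.2,53.1,2.9,-8.3,0,0,0],[3.2,53.1,2.9,-8.3,0,0,0],[3.2,53.1,2.9,-8.3,0,0,0],[3.2,53.1,2.9,-8.3,0,0,0],[3.2,53.1,2.9,-8.3,0,0,0],[3.2,53.1,2.9,-8.3,0,0,0],[3.2,53.1,2.9,-8.3,0,0,0],[3.2,53.1,2.9,-8.3,0,0,0],[3.2,53.1,2.9,-8.3,0,0,0]]]' 25
python3 - <<'E'
from h import *
p=camera_params("wrist");im=grab_frame("wrist");cv2.imwrite("pics/w3.png",im)
go(475.5,-258,16.8,5)
for u in ((290,205),(345,205)):print(ray(p,u,.112))
E
```

```text
t: 11.12
eef_pos: [0.4756, -0.2578, 0.0994]
ee_rot: [-3.142, 0.0, -1.479]
force: [0.5, -0.1, 0.2]
width: 0.0367
gripper_force: 25.0
go [0.02 0.02 8.27] wz 0.005
[ 0.49127872 -0.28582223  0.112     ]
[ 0.46271862 -0.28844943  0.112     ]
```

View pics/w3.png

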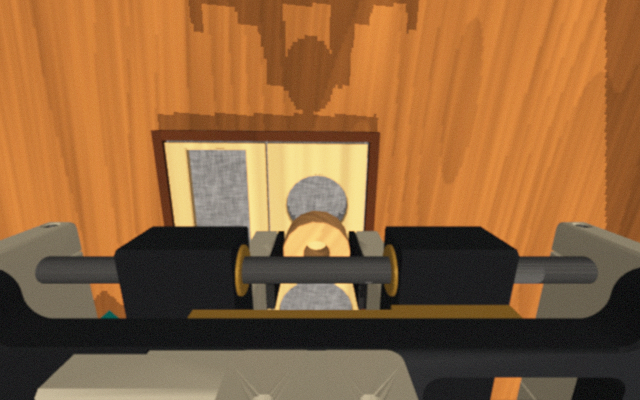

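Run:
```python
from h import *
p=camera_params("wrist")
for u,z in (((317,211),.0884),((317,223),.1104),((317,226),.1104)):print(ray(p,u,z))
im=cv2.imread("pics/w3.png")[195:265,270:370];cv2.imwrite("pics/w3c.png",cv2.resize(im,None,fx=6,fy=6))
```

```text
[ 0.47629098 -0.27639029  0.0884    ]
[ 0.47639073 -0.27655095  0.1104    ]
[ 0.47623166 -0.27484732  0.1104    ]
```

View pics/w3c.png

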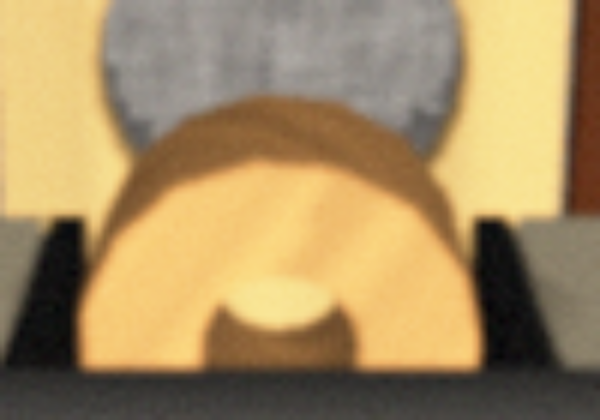

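The far bottom edge (row 211) gives y = −276.4, against −277 expected, so the wheel is centred in the grip. I'll place it.

```bash
python3 -m creep '[[[3.2,0.02,0.02,4,0,0,0],[3.2,0.02,0.02,7,0,0,0],[3.2,0.02,0.02,8,0,0,0],[3.2,0.02,0.02,8.27,0,0,0],[3.2,0.02,0.02,8.27,0,0,0],[5,0.02,0.02,8.27,0,0,0],[5,0.02,0.02,8.27,0,0,0],[5,0.02,0.02,8.27,0,0,0],[5,0.02,0.02,8.27,0,0,0],[5,0.02,0.02,4,0,0,0],[7,0.02,0.02,0,0,0,0],[7,0.02,0.02,0,0,0,0],[7,0.02,0.02,0,0,0,0],[7,0.02,0.02,0,0,0,0]]]' 25
python3 -c "
from h import *
go(450.5,75,100,5)"
```

```text
t: 12.92
eef_pos: [0.4746, -0.2587, 0.0983]
ee_rot: [3.14, 0.001, -1.48]
force: [-0.8, 0.5, -0.0]
width: 0.0699
gripper_force: 0.0
go [-33.45  -0.63  -0.17] wz 0.004
```

```bash
python3 -m creep '[[[7.2,-33.4,-0.55,0,0,0,0],[7.2,-33.4,-0.55,0,0,0,0],[7.2,-33.4,-0.55,0,0,0,0],[7.2,-33.4,-0.55,0,0,0,0],[7.2,-33.4,-0.55,0,0,0,0],[7.2,-33.4,-0.55,0,0,0,0],[7.2,-33.4,-0.55,0,0,0,0],[7.2,-33.4,-0.55,0,0,0,0],[7.2,-33.4,-0.55,0,0,0,0],[7.2,-33.4,-0.55,0,0,0,0]]]' 25
python3 -c "
from h import *
go(450.5,75,16.5,5)"
```

```text
t: 14.18
eef_pos: [0.4505, 0.0734, 0.0992]
ee_rot: [3.141, -0.0, -1.481]
force: [-1.1, 0.7, 0.8]
width: 0.0719
gripper_force: 0.0
go [-0.16 -0.02  8.27] wz 0.002
```

```bash
python3 -m creep '[[[7.2,-0.1,0,4,0,0,0],[7.2,-0.1,0,7,0,0,0],[7.2,-0.1,0,8.3,0,0,0],[7.2,-0.1,0,8.3,0,0,0],[7.2,-0.1,0,8.3,0,0,0],[5,-0.1,0,8.3,0,0,0],[5,-0.1,0,8.3,0,0,0],[5,-0.1,0,8.3,0,0,0],[5,-0.1,0,8.3,0,0,0],[5,-0.1,0,8.3,0,0,0],[5,-0.1,0,8.3,0,0,0]]]' 25
python3 -c "
from h import *
go(466,-150,100,5)"
```

```text
t: 15.55
eef_pos: [0.4506, 0.0755, 0.0169]
ee_rot: [-3.141, 0.0, -1.48]
force: [-2.3, -0.3, 6.3]
width: 0.0545
gripper_force: 25.0
go [22.59  0.53 -8.31] wz 0.004
```

```bash
python3 -m creep '[[[5,0,0,-4,0,0,0],[5,0,0,-8.3,0,0,0],[5,22.6,0.5,-8.3,0,0,0],[5,22.6,0.5,-8.3,0,0,0],[5,22.6,0.5,-8.3,0,0,0],[5,22.6,0.5,-8.3,0,0,0],[5,22.6,0.5,-8.3,0,0,0],[5,22.6,0.5,-8.3,0,0,0],[5,22.6,0.5,-8.3,0,0,0],[5,22.6,0.5,-8.3,0,0,0]]]' 25
python3 - <<'E'
from h import *
p=camera_params("wrist");im=grab_frame("wrist");cv2.imwrite("pics/w4.png",im)
go(466,-150,16.8,5)
E
```

```text
t: 16.8
eef_pos: [0.4661, -0.1494, 0.0995]
ee_rot: [-3.141, 0.0, -1.478]
force: [-0.1, -0.6, 0.1]
width: 0.0544
gripper_force: 25.0
go [0.05 0.02 8.27] wz 0.005
```

View pics/w4.png

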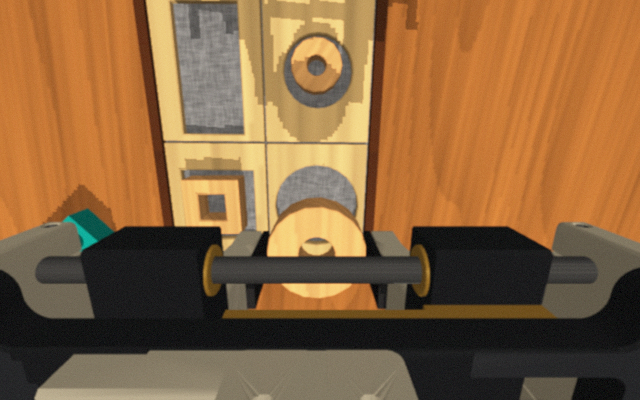

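The small wheel lies in its nest at (316,65), and the large wheel is held centred. I'll place it.

```bash
python3 -m creep '[[[5,0.05,0.02,4,0,0,0],[5,0.05,0.02,7,0,0,0],[5,0.05,0.02,8,0,0,0],[5,0.05,0.02,8.27,0,0,0],[5,0.05,0.02,8.27,0,0,0],[6.3,0.05,0.02,8.27,0,0,0],[6.3,0.05,0.02,8.27,0,0,0],[6.3,0.05,0.02,8.27,0,0,0],[6.3,0.05,0.02,8.27,0,0,0],[6.3,0.05,0.02,4,0,0,0],[6.3,0.05,0.02,0,0,0,0],[6.3,0.05,0.02,0,0,0,0],[6.3,0.05,0.02,0,0,0,0],[6.3,0.05,0.02,0,0,0,0]]]' 25
python3 -c "
from h import *
go(551,61,100,11.9)"
```

```text
t: 18.6
eef_pos: [0.465, -0.1508, 0.0984]
ee_rot: [3.14, 0.0, -1.48]
force: [0.5, -0.2, -0.3]
width: 0.0628
gripper_force: 0.0
go [-20.31 -10.49  -0.16] wz -0.117
```

```bash
python3 -m creep '[[[6.3,-20.2,-10.4,-10,0,0,-0.117],[6.3,-20.2,-10.4,-10,0,0,-0.117],[6.3,-20.2,-10.4,-10,0,0,-0.117],[6.3,-20.2,-10.4,-10,0,0,-0.117],[6.3,-20.2,-10.4,-10,0,0,-0.117],[6.3,-20.2,-10.4,-10,0,0,-0.117],[6.3,-20.2,-10.4,-10,0,0,-0.117],[6.3,-20.2,-10.4,-10,0,0,-0.117],[6.3,-20.2,-10.4,-10,0,0,-0.117]]]' 25
python3 - <<'E'
from h import *
p=camera_params("wrist");im=grab_frame("wrist");cv2.imwrite("pics/w5.png",im)
h=cv2.cvtColor(im,cv2.COLOR_BGR2HSV);m=((h[...,1]>75)*255).astype(np.uint8)
for o in blobs(p,m,.017,1000):print(o)
go(551,61,16.5,11.9)
E
```

```text
t: 19.73
eef_pos: [0.5508, 0.0592, 0.1992]
ee_rot: [3.141, -0.0, -1.364]
force: [1.0, 0.5, 0.5]
width: 0.063
gripper_force: 0.0
([393.0, 310.0], 395.8, 192.8, 63.0, 458.0, 102.5)
([317.0, 185.0], 548.6, 62.7, 36.5, 85.8, 12.1)
([316.0, 118.0], 548.3, 40.7, 346.0, 807.5, 101.9)
go [-0.16 -0.05 18.28] wz -0.0
```

View pics/w5.png

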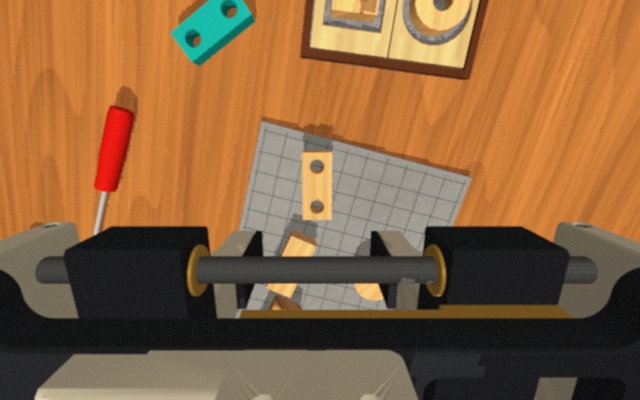

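The chassis at (317,185) is aligned with the tool at 12°. I'll grasp it.

```bash
python3 -m creep '[[[6.3,-0.15,0,6,0,0,0],[6.3,-0.15,0,12,0,0,0],[6.3,-0.15,0,16,0,0,0],[6.3,-0.15,0,18.3,0,0,0],[6.3,-0.15,0,18.3,0,0,0],[6.3,-0.15,0,18.3,0,0,0],[2.8,-0.15,0,18.3,0,0,0],[2.8,-0.15,0,18.3,0,0,0],[2.8,-0.15,0,18.3,0,0,0],[2.8,-0.15,0,18.3,0,0,0],[2.8,-0.15,0,18.3,0,0,0],[2.8,-0.15,0,18.3,0,0,0],[2.8,-0.15,0,18.3,0,0,0]]]' 25
python3 -c "
from h import *
go(560,-251,100,5)"
```

```text
t: 21.4
eef_pos: [0.5508, 0.0614, 0.0168]
ee_rot: [-3.141, -0.0, -1.363]
force: [-2.2, 0.6, 6.0]
width: 0.0333
gripper_force: 25.0
go [30.75  5.56 -8.32] wz 0.121
```

```bash
python3 -m creep '[[[2.8,0,0,-4,0,0,0],[2.8,0,0,-8.3,0,0,0],[2.8,30.75,5.56,-8.3,0,0,0.121],[2.8,30.75,5.56,-8.3,0,0,0.121],[2.8,30.75,5.56,-8.3,0,0,0.121],[2.8,30.75,5.56,-8.3,0,0,0.121],[2.8,30.75,5.56,-8.3,0,0,0.121],[2.8,30.75,5.56,-8.3,0,0,0.121],[2.8,30.75,5.56,-8.3,0,0,0.121],[2.8,30.75,5.56,-8.3,0,0,0.121],[2.8,30.75,5.56,-8.3,0,0,0.121],[2.8,30.75,5.56,-8.3,0,0,0.121]]]' 25
python3 - <<'E'
from h import *
p=camera_params("wrist");im=grab_frame("wrist");cv2.imwrite("pics/w6.png",im)
go(560,-251,16.8,5)
E
```

```text
t: 22.9
eef_pos: [0.5601, -0.2502, 0.0996]
ee_rot: [-3.141, -0.0, -1.482]
force: [-1.0, -0.0, -0.5]
width: 0.0336
gripper_force: 25.0
go [0.07 0.01 8.27] wz 0.001
```

View pics/w6.png

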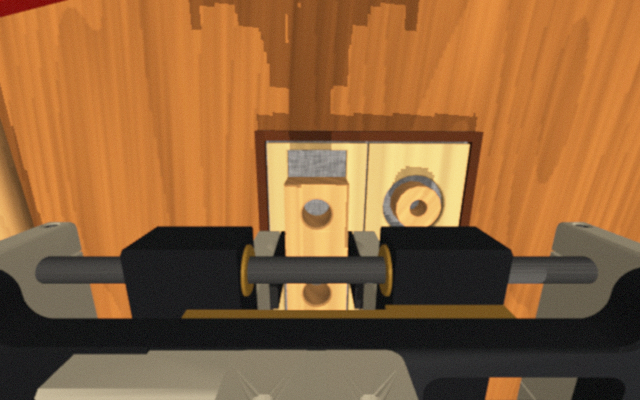

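Run:
```python
from h import *
p=camera_params("wrist")
for u,z in (((318,177),.0885),((318,182),.1105),((317,213),.1105),((317,150),.013)):print(ray(p,u,z))
```

```text
[ 0.56186958 -0.28998645  0.0885    ]
[ 0.56216391 -0.29152594  0.1105    ]
[ 0.56118716 -0.27475458  0.1105    ]
[ 0.56293146 -0.29841944  0.013     ]
```

```bash
python3 -m creep '[[[2.8,0.05,0,4,0,0,0],[2.8,0.05,0,7,0,0,0],[2.8,0.05,0,8,0,0,0],[2.8,0.05,0,8.27,0,0,0],[2.8,0.05,0,8.27,0,0,0],[4.5,0.05,0,8.27,0,0,0],[4.5,0.05,0,8.27,0,0,0],[4.5,0.05,0,8.27,0,0,0],[4.5,0.05,0,8.27,0,0,0],[4.5,0.05,0,4,0,0,0],[4.5,0.05,0,0,0,0,0],[4.5,-20,0,-10,0,0,0],[4.5,-30,0,-10,0,0,0],[4.5,-30,0,-10,0,0,0],[4.5,-30,0,-10,0,0,0],[4.5,-30,0,-10,0,0,0],[4.5,-30,0,-10,0,0,0],[4.5,-30,0,-10,0,0,0],[4.5,-30,0,-10,0,0,0]]]' 25
python3 - <<'E'
from h import *
im=grab_frame("top");w=grab_frame("wrist")
cv2.imwrite("pics/t3.png",np.vstack([cv2.resize(im[140:270,120:480],None,fx=2.2,fy=2.2),cv2.resize(w[0:220],(792,272))]))
E
```

```text
t: 25.32
eef_pos: [0.5334, 0.0467, 0.1988]
ee_rot: [3.14, -0.0, -1.485]
force: [0.3, 0.1, 0.8]
width: 0.045
gripper_force: 0.0
```

View pics/t3.png

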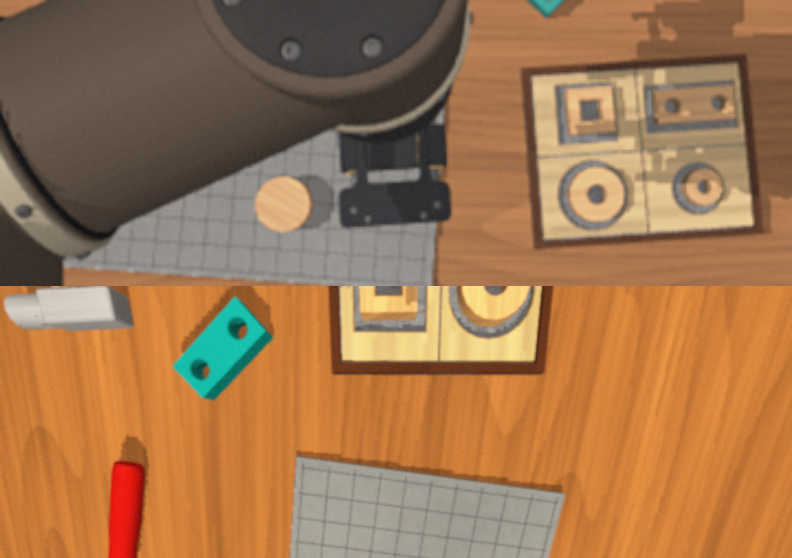

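All four parts lie flat in their matching nests with a grey gap around each: cab (590,110), chassis (692,105), large wheel (595,194) and small wheel (700,187). The gripper is clear.

```bash
python3 -c "
from station import *
print(job_done())"
```

```text
the job is handed in; nothing more can be done
None
```

The large wheel, small wheel, chassis and cab are each flat in their matching cut-outs, neither blank was gripped or moved by the arm, and the job was handed in at about 25 s of the 96 s allowed.

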